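# Unlock the dish reader's tray and push it home

## Task

The dish reader's tray is locked by the eccentric cam on its left. With the fingertips, push the cam's lever round until the cam's low point faces the tray, then push the tray by its upright end plate all the way forward so that the plate closes the reader's mouth. Nothing is lifted: the dish rides along lying flat in its seat, the cam stays at its low point, and the other things stay where they are.

Things in the scene. Friction and masses are not known exactly. Their poses are not given: they have to be found in the camera images.
- reader: Low dish reader fixed to the worktop: grey base plate 8 mm thick, white housing at its far end, grey sliding tray before it. Origin: on the worktop under the cam's pivot; x is the way the tray goes in, y left, z up. Plate: x -105 to 195, y -180 to 42 mm. Housing: x 60 to 180, y -165 to -45 mm, 58 mm high, its open mouth at x = 60.
- tray (a joint): Slide of the tray along the reader's +x: 0 = out (as it starts), 0.098 m = at its stop, fully home, the end plate closing the mouth. Centre line at y = -105 mm in the reader's frame. About 2.5 N of friction, no spring; stays where left.
- push_plate (a point): Middle of the back face of the tray's upright grey end plate, the face to push (it faces the reader's -x). The plate is 116 mm wide, 8 mm thick, 15 to 58 mm above the worktop; this point is 40 mm up. It moves with the tray: in the reader's frame x = -46 mm with the tray out, +52 mm when home; y = -105 mm.
- dish_seat (a point): Centre of the tray's round seat, where the underside of the dish rests (20 mm above the worktop), ringed by lips 5 mm high.
- cam (a joint): Turn of the eccentric cam, 0 to 3.35 rad, clockwise seen from above. 0: high point faces the tray (-y), lever points to the reader's -x (to the robot). 3.14: low point faces the tray, lever points to +x. The lever's direction in the reader's frame is pi minus this value from +x; it sweeps by the left (+y). Starts at 0 to 0.5. Friction 0.12 N m, no spring; stays where left.
- pivot (a point): Cam's pivot axis, at the top of its hub, 39 mm above the worktop.
- cam_high (a point): Cam's high point, on the rim of its disc, 34 mm from the pivot axis; the low point lies opposite, 10 mm from the axis. The disc has radius 22 mm, its centre 12 mm off the axis, and lies 15 to 29 mm above the worktop.
- lever_pin (a point): Top centre of the black upright pin at the end of the cam's lever: 15 mm diameter, 70 mm from the pivot axis, standing from the lever bar's top (37 mm above the worktop) to 64 mm. The lever bar is 13 mm wide. Push the pin sideways.
- petri_0: clear petri dish, 88 mm wide, 15 mm tall, loose in the tray's seat; origin at the centre of its underside
- stopper_0: black rubber stopper, 34 mm wide, 28 mm tall, on the rear of the reader's roof; bystander, origin at the centre of its underside
- jar_2: white sample jar with grey lid, 49 mm wide, 40 mm tall, on the worktop in front and to the right of the reader (a tall fixed mixer, 0.65 m high, stands farther right, around x 0.42 to 0.72, y -0.35 to -0.57 m: keep the arm clear of it); bystander, origin at the centre of its underside
- weight_200: check weight, 28 mm wide, 48 mm tall, on the worktop to the left of the lever's sweep (it and the dropper bottle change places); bystander, origin at the centre of its underside
- dropper: amber dropper bottle, 27 mm wide, 84 mm tall, on the worktop to the left of the lever's sweep; bystander, origin at the centre of its underside
- bottle_amber: amber screw-cap bottle, 62 mm wide, 138 mm tall, on the worktop farther left; bystander, origin at the centre of its underside
- ear (a point): Front corner of the tip of the tray's steel follower ear (8 mm thick, 15 to 29 mm above the worktop), which sticks out 34 mm from the left end of the end plate, to y = -12.5 mm in the reader's frame, behind the cam. The cam's disc stops it after about 16 mm of travel or less unless the low point faces the tray to within about 0.6 rad.
Things that resemble listed ones, but are neither listed nor needed, are in the scene too. Several things have the shape of the petri_0; the one meant has the colours described above.

How it is judged (in metres and radians):
On the way, in this order (a step that is already met when the one before it is completed fails the run):
1. the cam is turned so that its low point faces the tray while the tray is still out (value of joint cam above 2.69 rad and value of joint tray below 0.03 m), for 0.2 s.
2. the tray is pushed home with the cam at its low point (value of joint tray above 0.093 m and value of joint cam above 2.69 rad), for 0.2 s.
At the end, for the whole second after the job is handed in: The tray is within 5 mm of fully home and at rest, the cam's low point faces the tray within 0.45 rad, and the dish lies flat in its seat on the tray (within 8 mm) (all of step 2 and velocity of joint tray below 0.005 m/s and horizontal distance between petri_0 and dish_seat below 0.008 m and z of petri_0 in the frame of dish_seat below 0.006 m and angle between petri_0's own z axis and vertical below 0.1 rad and linear speed of petri_0 below 0.01 m/s); the robot touches nothing.
It fails at once if the tray is forced past the cam before the cam is at its low point (value of joint tray above 0.03 m and value of joint cam below 2.5 rad).
It fails at once if the dish is lifted or tipped out of its seat (z of petri_0 in the frame of dish_seat above 0.008 m or horizontal distance between petri_0 and dish_seat above 0.012 m).
It fails at once if a bystander (stopper, jar, weight, dropper bottle, amber bottle) is moved more than 20 mm or lifted (distance of any of stopper_0, jar_2, weight_200, dropper, bottle_amber from where it was at the start of the episode above 0.02 m).
It also fails if it takes over 56 s, if anything falls off the work surface, if the arm or the gripper's body presses on something with over 40 N, if the wrist force passes 120 N, or if a joint passes its speed limit or range.

## Robot

A 6-joint arm with a two-finger parallel gripper is mounted at the origin on a cart in front of the work surface, level with it; the furniture and walls round the work are solid. World frame = base frame: x ahead of the robot, y to its left, z up, the work surface at z = 0. Lengths are in m, angles in degrees, forces in N, time in s.
With the tool pointing down it reaches from about 0.4 to 0.825 m from the base axis. Payload 7 kg.
Tool frame: the origin (TCP) lies on the centre line of the jaws, within the pads' length; the fingertips stand 19 mm ahead of it and the grasp point (between the pads) is the TCP; z points along the fingers, y is the line along which they close (so a half turn about z gives the same grasp; the last joint's range is limited). The gripper opens to 88 mm and grips with 3 to 60 N. Pads are 19 mm wide; open, the fingers measure 130 mm over their backs; the gripper's body (78 mm by 193 mm) begins 47 mm behind the grasp point.
Start: joints at [87.783, 20.546, 0.682, 0, -70.136, -16.507], TCP at [0.217, 0.639, 0.246] pointing down, gripper open.
Joint ranges: [-176.03, 176.03], [-82.01, 121.73], [-58.28, 71.71], [-173.87, 95.51], [-174.79, -0.11], [-173.66, 173.66]. Speed limits (degrees/s): [136.94, 136.94, 172.46, 180, 180, 180].

## Interface

Orientations are given as [roll, pitch, yaw] about the fixed x, y, z axes, in that order (R = Rz(yaw) Ry(pitch) Rx(roll)).
In Python, from plant import get_state, capture, close_job gives the robot as it stands.
- The arm moves only by the tool apply_moves, never from a script. Its argument "targets" is a list of rows, each a list of 7 numbers: the opening, from 0 (shut) to 1 (fully open), then the shift along the tool's x, y, z normalised to -1 to 1, where 1 is 1000 mm, then the turn, a rotation vector about the tool's x, y, z normalised to -1 to 1, where 1 is 90 degrees. In form: [[claw, tx, ty, tz, ax, ay, az], ...]. A call has 1 to 20 rows; each row shifts and turns the commanded pose from where the row before left it, along the tool's axes as they then stand; what a row does not reach is not made up. A row lasts 1/12 s, in which the tool goes at most 41.7 mm and 7.16 degrees, less where a joint would pass 70% of its speed; a pose out of reach is approached as far as the arm can. A call with a number of a shift or a turn outside -1 to 1 is refused whole. A call with a gripper value outside its range is refused whole. The fingers move at their own pace and stop on an object; "newtons" is the grip in N (left out, the last holds). Time passes only in rows, so rows that do not move let the fingers close. It gives the time, the measured TCP pose, the force, the opening and the grip force at its end, in the units of the state.
- get_state(): the state, without advancing time (a new reading comes with each control period).
- capture(name): name is "scene" or "top"; returns a dict with "frame" (480x640x3 uint8, red, green, blue), "range_z" (480x640 float32, m along the optical axis (not along the pixel's ray), 0 where there is no reading), "camera_matrix" (3x3 intrinsics, pixels), "T" (4x4, takes a point from camera to world coordinates). Camera axes: x right, y down, z forward; pixel columns grow to the right and rows downward; lengths in m; the calibration is good to about 2 mm. A picture is of the moment at which its call begins.
- close_job(): hands the job in; it is judged then, once.
The state is a dict: "time_s": time; "joints": joint angles; "qd": joint speeds; "joint_torque": joint torques, N m; "tcp_pos": TCP position; "eef_rot": TCP orientation; "contact_force": force on the tool from outside, world axes, zero at the start; "moment": the same for the moment, N m; "gripper_width": finger opening in m; "gripper_force": force on a finger pad.
Only numpy, scipy, OpenCV 4.12 (cv2) and the standard library are available. Lean on these libraries where they do the work, as an engineer would, in place of code of your own. Each camera call takes 0.05 s, during which the arm holds its last target. There are 200 camera calls.

## Working session

There is one attempt and no reset: what is moved stays moved. The work goes in short steps, Python scripts to look and compute and a tool call to move; the robot and the scene stay as the last step left them, time stands still between calls to the robot, and variables do not carry over. Pictures are saved under pics/ and viewed, at most 10 in all, crops included, and the job is handed in when it is done.

Besides the shell and the picture viewer there is one more tool, called after "Call:" as name(argument=value, ...) on one line, values as JSON. apply_moves: Moves the arm, as the interface text tells. Scaled input: -1 to 1 covers 1000 mm each way for a shift and 90 degrees each way for a turn. Its arguments: {"type":"object","properties":{"targets":{"type":"array","items":{"type":"array","items":{"type":"number"}}},"newtons":{"type":"number"}},"required":["targets"]}

```bash
mkdir -p pics
cat > h.py <<'E'
import numpy as np, cv2
from plant import get_state, capture, close_job
def snap(n,f):
    c=capture(n); cv2.imwrite(f'pics/{f}.png',c['frame'][:,:,::-1]); np.savez(f'{f}.npz',**c); return c
def world(c,u,v):
    z=c['range_z'][int(v),int(u)]; K=c['camera_matrix']
    p=np.array([(u-K[0,2])/K[0,0]*z,(v-K[1,2])/K[1,1]*z,z,1]); return (c['T']@p)[:3]
def plane(c,u,v,h):
    K=c['camera_matrix'];T=c['T']
    d=T[:3,:3]@np.array([(u-K[0,2])/K[0,0],(v-K[1,2])/K[1,1],1]);o=T[:3,3]
    return o+d*(h-o[2])/d[2]
E
python3 - <<'E'
from h import *
for n in('scene','top'):
    c=snap(n,n+'0'); print(c['T'].round(3),c['camera_matrix'].round(1))
print(get_state())
E
```

```text
[[ 0.858 -0.331  0.393  0.171]
 [-0.514 -0.541  0.665 -0.624]
 [-0.007 -0.773 -0.635  0.694]
 [ 0.     0.     0.     1.   ]] [[464.4   0.  321.7]
 [  0.  464.4 237.2]
 [  0.    0.    1. ]]
[[ 0.002 -0.986  0.165  0.367]
 [-1.    -0.006 -0.019  0.054]
 [ 0.02  -0.165 -0.986  1.125]
 [ 0.     0.     0.     1.   ]] [[454.7   0.  320.5]
 [  0.  454.7 241.5]
 [  0.    0.    1. ]]
{'time_s': 0.1, 'joints': array([ 8.77841376e+01,  2.05862700e+01,  6.39172208e-01, -1.58572723e-02,
       -7.01383471e+01, -1.65074106e+01]), 'qd': array([-0.03654183, -0.16530661,  0.1731963 ,  0.10155233,  0.00222768,
       -0.0338206 ]), 'joint_torque': array([-1.70620930e-03, -5.84164095e+01,  2.93751669e+01,  7.01549873e+00,
        1.02201567e-02, -5.37070139e-05]), 'tcp_pos': array([0.21657009, 0.63887131, 0.2447354 ]), 'eef_rot': array([ 1.79913841e+02, -9.98685515e-03, -1.87286641e+01]), 'contact_force': array([ 0.55146711, -0.831993  ,  0.48633003]), 'moment': array([ 0.02928631,  0.0173031 , -0.0666019 ]), 'gripper_force': 0.0, 'gripper_width': 0.08760326719607262}
```

View pics/scene0.png

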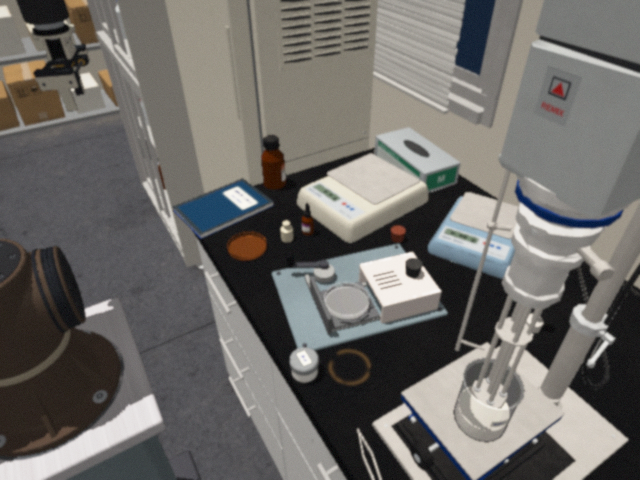

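View pics/top0.png

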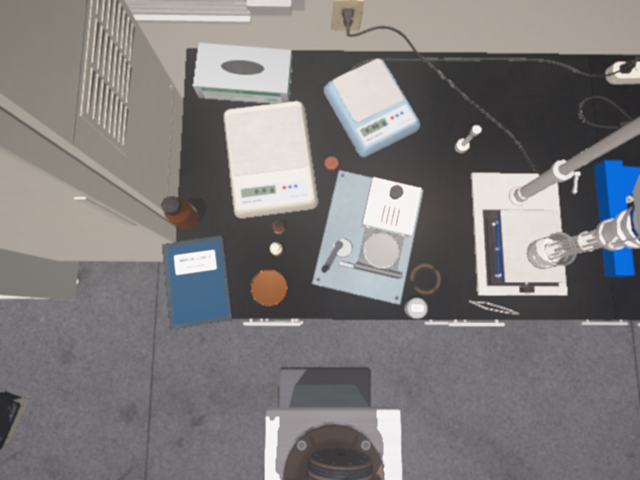

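The top view shows the reader plate with corners near (340,170), (423,187), (400,303) and (313,287). The cam is at about (343,247), the lever pin at about (328,267), the dish at (382,250) in the tray, the weight at (276,248) and the dropper at (278,227). Petri look-alikes: amber (268,288), brown ring (426,278) and clear (382,250). The clear one in the tray is petri_0.

Run:
```python
from h import *
c=dict(np.load('top0.npz')); im=c['frame']
crop=im[160:315,255:445]; cv2.imwrite('pics/crop0.png',cv2.resize(crop[:,:,::-1],None,fx=4,fy=3.8,interpolation=cv2.INTER_CUBIC)[:590])
hsv=cv2.cvtColor(im,cv2.COLOR_RGB2HSV); print(hsv[200,345],hsv[290,370])
# plate corners from outline of depth+colour, rays onto z=8 mm
m=((im.max(2)>70)).astype(np.uint8); m[:160]=0;m[315:]=0;m[:,:305]=0;m[:,426:]=0
n,l,s,_=cv2.connectedComponentsWithStats(m); k=1+s[1:,4].argmax()
cn=max(cv2.findContours((l==k).astype(np.uint8),0,2)[0],key=cv2.contourArea)
q=cv2.approxPolyDP(cv2.convexHull(cn),8,True)[:,0]; print(q.tolist(),s[k])
for u,v in q: print(u,v,plane(c,u,v,.008).round(3))
for nm,u,v in [('pin',328,267),('pivot',343,247),('wt',276,248),('drop',278,227),('jar',416,308),('dish',382,250),('stop',396,192)]: print(nm,world(c,u,v).round(3))
```

```text
[101  21 206] [101  23 209]
[[421, 160], [425, 268], [401, 303], [313, 285], [305, 160]] [  305   160   121   146 15425]
421 160 [ 0.768 -0.227  0.008]
425 268 [ 0.488 -0.228  0.008]
401 303 [ 0.402 -0.165  0.008]
313 285 [0.445 0.05  0.008]
305 160 [0.765 0.072 0.008]
pin [0.486 0.014 0.036]
pivot [ 0.537 -0.023  0.024]
wt [0.531 0.139 0.045]
drop [0.58  0.135 0.056]
jar [ 0.389 -0.194  0.043]
dish [ 0.531 -0.12   0.019]
stop [ 0.661 -0.146  0.084]
```

View pics/crop0.png

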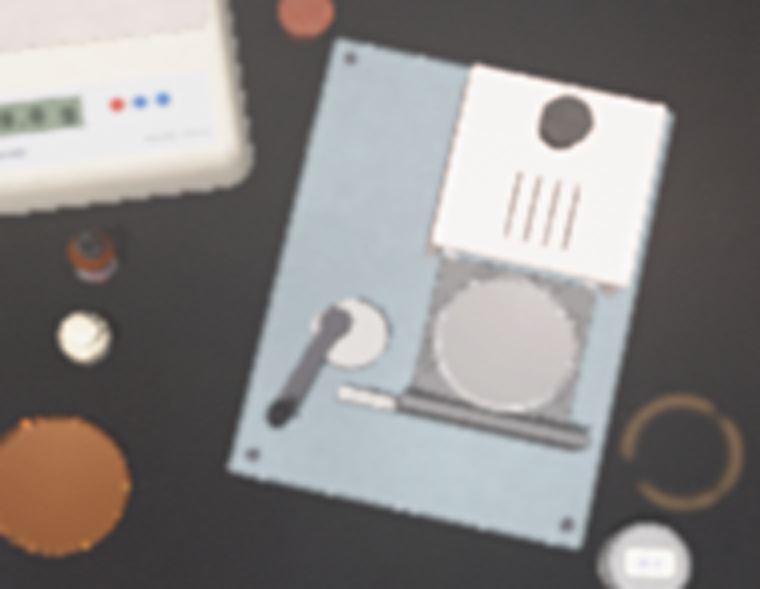

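The crop shows the clear dish in the tray seat, the hub at (338,322) and the pin at (278,413). The plate corners are (337,38), (580,548) and (229,470), and the ear tip is at (338,392).

```bash
cat >> h.py <<'E'
def fit(P,Q): # reader xy P -> world Q, rigid 2d
    P=np.array(P,float);Q=np.array(Q,float);p=P.mean(0);q=Q.mean(0)
    H=((P-p)[:,0]*(Q-q)[:,0]+(P-p)[:,1]*(Q-q)[:,1]).sum(); S=((P-p)[:,0]*(Q-q)[:,1]-(P-p)[:,1]*(Q-q)[:,0]).sum()
    a=np.arctan2(S,H);R=np.array([[np.cos(a),-np.sin(a)],[np.sin(a),np.cos(a)]]);t=q-R@p
    return a,R,t,(P@R.T+t-Q)
E
python3 - <<'E'
from h import *
c=dict(np.load('top0.npz'))
f=lambda X,Y,h: plane(c,255+X/4-.4,160+Y/3.8-.4,h)[:2]
Q=[f(337,38,.008),f(580,548,.008),f(229,470,.008),f(338,322,.039),f(472,64,.058),f(671,108,.058),f(433,250,.058)]
P=[(.195,.042),(-.105,-.18),(-.105,.042),(0,0),(.18,-.045),(.18,-.165),(.06,-.045)]
a,R,t,e=fit(P,Q); print('yaw',np.degrees(a),'t',t.round(4)); print((e*1000).round(1).tolist())
pin=f(278,413,.064); r=R.T@(pin-t); print('pin',pin.round(3),r.round(4),np.hypot(*r),'cam',np.pi-np.arctan2(r[1],r[0]))
for n,(X,Y,h) in dict(wt=(85,337,.045),drop=(92,245,.08),ear=(338,392,.029)).items(): w=f(X,Y,h);print(n,w.round(3),(R.T@(w-t)).round(3))
W=lambda x,y:(t+R@np.array([x,y])).round(3)
print('plate',W(-.046,-.105),W(.052,-.105))
for th in np.arange(0,3.4,.4): b=np.pi-th; print(round(th,2),W(.07*np.cos(b),.07*np.sin(b)))
E
```

```text
yaw -13.111762814032971 t [ 0.5409 -0.0116]
[[0.0, -0.2], [-2.1, -1.1], [-1.1, 0.3], [-0.5, 1.1], [-0.9, -2.1], [0.1, 2.3], [4.4, -0.3]]
pin [0.48  0.024] [-0.0672  0.0212] 0.0704471110501575 cam 0.3064163407377376
wt [0.53 0.14] [-0.045  0.145]
drop [0.582 0.134] [0.007 0.151]
ear [ 0.498 -0.013] [-0.042 -0.011]
plate [ 0.472 -0.103] [ 0.568 -0.126]
0.0 [0.473 0.004]
0.4 [0.484 0.03 ]
0.8 [0.505 0.048]
1.2 [0.531 0.058]
1.6 [0.559 0.056]
2.0 [0.584 0.044]
2.4 [0.602 0.023]
2.8 [ 0.61  -0.004]
3.2 [ 0.608 -0.031]
```

Call:
apply_moves(targets=[[0,0.022,0.026,0,0,0,0],[0,0.022,0.026,0,0,0,0],[0,0.022,0.026,0,0,0,0],[0,0.022,0.026,0,0,0,0],[0,0.022,0.026,0,0,0,0],[0,0.022,0.026,0,0,0,0],[0,0.022,0.026,0,0,0,0],[0,0.022,0.026,0,0,0,0],[0,0.022,0.026,0,0,0,0],[0,0.022,0.026,0,0,0,0],[0,0.022,0.026,0.01,0,0,0],[0,0.022,0.026,0.01,0,0,0],[0,0.022,0.026,0.01,0,0,0],[0,0.022,0.026,0.01,0,0,0],[0,0.022,0.026,0.01,0,0,0],[0,0.022,0.026,0.01,0,0,0],[0,0.022,0.026,0.01,0,0,0],[0,0.022,0.026,0.01,0,0,0],[0,0.022,0.026,0,0,0,0],[0,0,0,0,0,0,0]], newtons=20)

```text
time_s: 1.77
tcp_pos: [0.4543, 0.0329, 0.1645]
eef_rot: [179.9, 0.1, -19.0]
contact_force: [0.7, 1.0, -0.0]
gripper_width: 0.0005
gripper_force: 0.0
```

Call:
apply_moves(targets=[[0,0,0,0,0,0,-0.067],[0,0,0,0,0,0,-0.067],[0,0,0,0,0,0,-0.067],[0,0,0,0,0,0,-0.067],[0,0,0,0,0,0,-0.067],[0,0,0,0,0,0,-0.067],[0,0,0,0,0,0,-0.067],[0,0,0,0,0,0,-0.067],[0,0,0,0,0,0,-0.067],[0,0,0,0,0,0,-0.067],[0,0,0,0,0,0,-0.067],[0,0,0,0,0,0,-0.067],[0,0,0,0,0,0,-0.067],[0,0,0,0,0,0,0],[0,0,0,0,0,0,0]])

```text
time_s: 3.02
tcp_pos: [0.4538, 0.0373, 0.1655]
eef_rot: [-180.0, 0.0, 59.5]
contact_force: [0.2, 0.5, 0.5]
gripper_width: 0.0001
gripper_force: 0.0
```

Call:
apply_moves(targets=[[0,-0.015,0.012,0,0,0,0],[0,-0.014,0.012,0,0,0,0],[0,0,0,0.03,0,0,0],[0,0,0,0.03,0,0,0],[0,0,0,0,0,0,0],[0,0,0,0,0,0,0]])

```text
time_s: 3.52
tcp_pos: [0.4591, -0.0004, 0.1049]
eef_rot: [-179.9, 0.2, 59.5]
contact_force: [0.7, -0.7, 1.4]
gripper_width: 0.0005
gripper_force: 0.0
```

Run:
```python
from h import *
c=snap('scene','s1'); print(get_state()['tcp_pos'])
cv2.imwrite('pics/s1c.png',cv2.resize(c['frame'][200:350,240:440,::-1],None,fx=4,fy=4,interpolation=cv2.INTER_CUBIC))
d=dict(np.load('top0.npz'))
print('scale z',[world(d,u,v).round(3).tolist() for u,v in((270,150),(310,205),(240,210),(275,205))])
```

```text
[4.60270609e-01 6.93530920e-05 1.06152772e-01]
scale z [[0.766, 0.156, 0.075], [0.639, 0.058, 0.037], [0.622, 0.227, 0.052], [0.635, 0.143, 0.052]]
```

View pics/s1c.png

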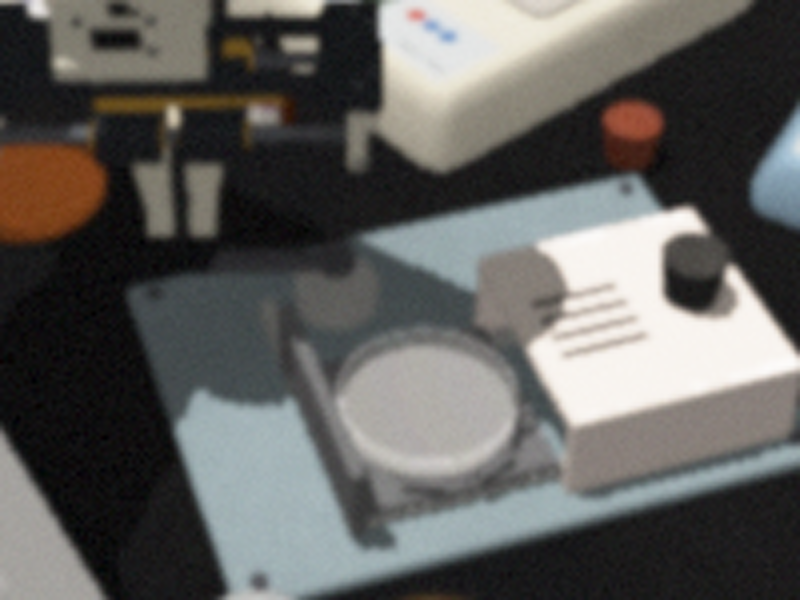

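The scene crop shows the shut fingertips at about (180,200), just behind the pin side and clear of the end plate. The tray and dish are undisturbed. Next I lower the tool and start pushing.

Call:
apply_moves(targets=[[0,0,0,0.022,0,0,0],[0,0,0,0.022,0,0,0],[0,0,0,0,0,0,0],[0,0.004,0,0,0,0,0],[0,0.004,0,0,0,0,0],[0,0.004,0,0,0,0,0],[0,0,0,0,0,0,0]])

```text
time_s: 4.15
tcp_pos: [0.4674, 0.0114, 0.063]
eef_rot: [179.9, -0.1, 59.7]
contact_force: [0.7, -0.3, -0.5]
gripper_width: 0.0007
gripper_force: 0.0
```

Call:
apply_moves(targets=[[0,0.0066,-0.0012,0,0,0,0.0556],[0,0.0066,-0.0012,0,0,0,0.0556],[0,0.0066,-0.0012,0,0,0,0.0556],[0,0.0066,-0.0012,0,0,0,0.0556],[0,0.0066,-0.0012,0,0,0,0.0556],[0,0.0066,-0.0012,0,0,0,0.0556],[0,0.0066,-0.0012,0,0,0,0.0556],[0,0.0066,-0.0012,0,0,0,0.0556],[0,0,0,0,0,0,0]])

```text
time_s: 4.9
tcp_pos: [0.4993, 0.0529, 0.0623]
eef_rot: [180.0, -0.1, 19.4]
contact_force: [0.9, -0.0, 1.1]
gripper_width: 0.0003
gripper_force: 0.0
```

```bash
cat > chk.py <<'E'
from h import *
s=get_state(); p=s['tcp_pos'];y=np.radians(s['eef_rot'][2]);d=np.array([.541,-.0116])-p[:2]
print('pivot in tool mm',1e3*(d@[np.cos(y),np.sin(y)]),1e3*(d@[np.sin(y),-np.cos(y)]),'z',p[2],'F',s['contact_force'].round(1),'j',s['joints'].round(0), 'lever cam deg',76.9-np.degrees(y))
E
python3 chk.py
```

```text
pivot in tool mm 17.890913102613716 74.68176739155444 z 0.06229919435374151 F [ 0.9 -0.   1.1] j [ 29.  16. -34.   0. -40.  81.] lever cam deg 57.45779848329686
```

Run:
```python
from h import *
a=snap('scene','s2');b=snap('top','t2')
A=cv2.resize(a['frame'][200:350,240:440],(800,600),interpolation=cv2.INTER_CUBIC)
B=cv2.resize(b['frame'][190:310,280:440],(800,600),interpolation=cv2.INTER_CUBIC)
cv2.imwrite('pics/c2.png',cv2.resize(np.hstack([A,B]),(800,300))[:,:,::-1])
```

```text
(no output)
```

View pics/c2.png

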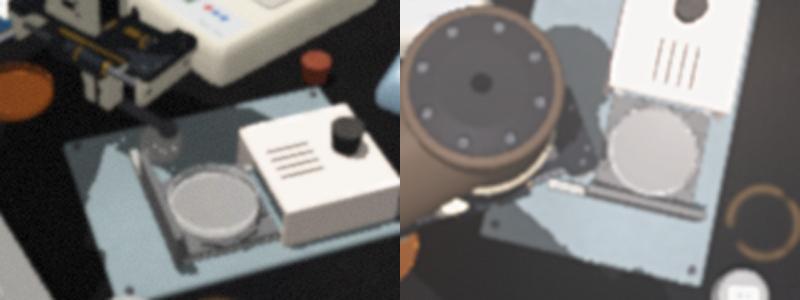

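The scene half shows the lever following the fingers, now pointing up-left from the hub at (165,125). The tray and dish haven't moved. I'll continue the arc.

Call:
apply_moves(targets=[[0,0.0066,-0.0012,0,0,0,0.0556],[0,0.0066,-0.0012,0,0,0,0.0556],[0,0.0066,-0.0012,0,0,0,0.0556],[0,0.0066,-0.0012,0,0,0,0.0556],[0,0.0066,-0.0012,0,0,0,0.0556],[0,0.0066,-0.0012,0,0,0,0.0556],[0,0.0066,-0.0012,0,0,0,0.0556],[0,0.0066,-0.0012,0,0,0,0.0556],[0,0.0066,-0.0012,0,0,0,0.0556],[0,0.0066,-0.0012,0,0,0,0.0556],[0,0.0066,-0.0012,0,0,0,0.0556],[0,0.0066,-0.0012,0,0,0,0.0556],[0,0,0,0,0,0,0]])

```text
time_s: 6.08
tcp_pos: [0.5755, 0.0551, 0.0618]
eef_rot: [-180.0, -0.0, -40.5]
contact_force: [0.6, 0.1, 0.8]
gripper_width: 0.0001
gripper_force: 0.0
```

```bash
python3 chk.py
```

```text
pivot in tool mm 17.04402546075579 73.13584731212504 z 0.061756928252592304 F [0.6 0.1 0.8] j [ 25.  22. -24.   0. -44.  25.] lever cam deg 117.4073219971272
```

Call:
apply_moves(targets=[[0,0.0066,-0.0012,0,0,0,0.0556],[0,0.0066,-0.0012,0,0,0,0.0556],[0,0.0066,-0.0012,0,0,0,0.0556],[0,0.0066,-0.0012,0,0,0,0.0556],[0,0.0066,-0.0012,0,0,0,0.0556],[0,0.0066,-0.0012,0,0,0,0.0556],[0,0.0066,-0.0012,0,0,0,0.0556],[0,0.0066,-0.0012,0,0,0,0.0556],[0,0.0066,-0.0012,0,0,0,0.0556],[0,0.0066,-0.0012,0,0,0,0.0556],[0,0.0066,-0.0012,0,0,0,0.0556],[0,0.0066,-0.0012,0,0,0,0.0556],[0,0,0,0,0,0,0],[0,0,0,0,0,0,0],[0,0,0,0,0,0,0]])

```text
time_s: 7.33
tcp_pos: [0.6161, -0.0094, 0.0618]
eef_rot: [-180.0, 0.0, -100.2]
contact_force: [0.4, -0.3, -0.9]
gripper_width: 0.0006
gripper_force: 0.0
```

```bash
python3 chk.py
```

```text
pivot in tool mm 15.409909235827746 73.5090981108293 z 0.06178688325443925 F [ 0.4 -0.3 -0.9] j [ 17.  25. -19.   0. -46. -27.] lever cam deg 177.08626211934342
```

Call:
apply_moves(targets=[[0,-0.006,0,0,0,0,0],[0,-0.01,0,0,0,0,0],[0,0,0,-0.02,0,0,0],[0,0,0,-0.03,0,0,0],[0,0,0,-0.03,0,0,0],[0,0,0,-0.03,0,0,0],[0,0,0,0,0,0,-0.067],[0,0,0,0,0,0,-0.067],[0,0,0,0,0,0,-0.067],[0,0,0,0,0,0,-0.067],[0,0,0,0,0,0,-0.067],[0,0,0,0,0,0,-0.067],[0,0,0,0,0,0,-0.067],[0,0,0,0,0,0,-0.067],[0,0,0,0,0,0,-0.067],[0,0,0,0,0,0,-0.067],[0,0,0,0,0,0,-0.067],[0,0,0,0,0,0,-0.067],[0,0,0,0,0,0,-0.067],[0,0,0,0,0,0,-0.067]])

```text
time_s: 9.0
tcp_pos: [0.6192, 0.0073, 0.1716]
eef_rot: [-180.0, -0.0, -15.6]
contact_force: [-0.1, 0.2, 0.1]
gripper_width: 0.0005
gripper_force: 0.0
```

Call:
apply_moves(targets=[[0,0,0,0,0,0,-0.028],[0,-0.019,0.0177,0,0,0,0],[0,-0.019,0.0177,0,0,0,0],[0,-0.019,0.0177,0,0,0,0],[0,-0.019,0.0177,0,0,0,0],[0,-0.019,0.0177,0,0,0,0],[0,-0.019,0.0177,0,0,0,0],[0,-0.019,0.0177,0,0,0,0],[0,-0.019,0.0177,0,0,0,0],[0,0,0,0,0,0,0],[0,0,0,0,0,0,0]])

```text
time_s: 9.92
tcp_pos: [0.4378, -0.0957, 0.1722]
eef_rot: [-180.0, -0.1, -13.5]
contact_force: [1.2, 0.1, 0.6]
gripper_width: 0.0006
gripper_force: 0.0
```

Run:
```python
from h import *
print(get_state()['tcp_pos'])
a=snap('scene','s3');b=snap('top','t3')
A=cv2.resize(a['frame'][200:350,240:440],(800,600),interpolation=cv2.INTER_CUBIC)
B=cv2.resize(b['frame'][190:310,280:440],(800,600),interpolation=cv2.INTER_CUBIC)
cv2.imwrite('pics/c3.png',cv2.resize(np.hstack([A,B]),(800,300))[:,:,::-1])
```

```text
[ 0.4378481  -0.09574703  0.17216854]
```

View pics/c3.png

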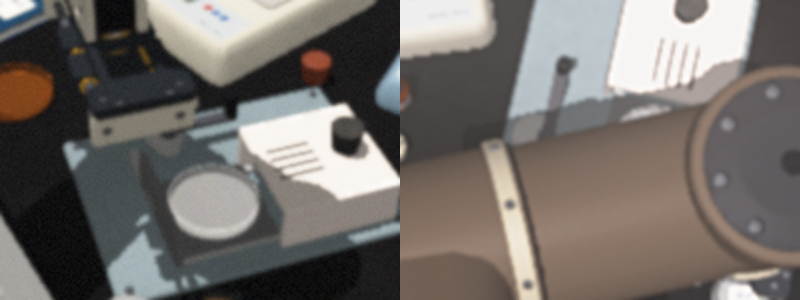

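The top half shows the lever pointing along reader +x with the pin at about (346,216) full-frame. The tray is still out and the dish is seated.

Run:
```python
from h import *
c=dict(np.load('t3.npz'));w=plane(c,280+165*.4-.4,190+65*.4-.4,.064)[:2]; a=np.radians(-13.1);R=np.array([[np.cos(a),-np.sin(a)],[np.sin(a),np.cos(a)]])
r=R.T@(w-[.541,-.0116]);print(w,r,np.pi-np.arctan2(r[1],r[0]))
```

```text
[ 0.60709373 -0.02698017] [6.78596406e-02 3.14782265e-07] 3.141588014864006
```

Call:
apply_moves(targets=[[0,0,0,0.03,0,0,0],[0,0,0,0.03,0,0,0],[0,0,0,0.03,0,0,0],[0,0,0,0.03,0,0,0],[0,0,0,0,0,0,0],[0,0,0,0,0,0,0]])

```text
time_s: 10.52
tcp_pos: [0.4379, -0.0958, 0.0506]
eef_rot: [179.9, 0.2, -13.5]
contact_force: [-0.0, -0.6, 1.4]
gripper_width: 0.0003
gripper_force: 0.0
```

Call:
apply_moves(targets=[[0,0.005,0,0,0,0,0],[0,0.005,0,0,0,0,0],[0,0.005,0,0,0,0,0],[0,0.004,0,0,0,0,0],[0,0.002,0,0,0,0,0],[0,0.002,0,0,0,0,0],[0,0.002,0,0,0,0,0],[0,0.002,0,0,0,0,0],[0,0.003,0,0,0,0,0],[0,0.004,0,0,0,0,0],[0,0.004,0,0,0,0,0],[0,0.004,0,0,0,0,0],[0,0.004,0,0,0,0,0],[0,0.004,0,0,0,0,0],[0,0.004,0,0,0,0,0],[0,0.004,0,0,0,0,0],[0,0.004,0,0,0,0,0],[0,0.004,0,0,0,0,0],[0,0.003,0,0,0,0,0],[0,0.002,0,0,0,0,0]])

```text
time_s: 12.18
tcp_pos: [0.5077, -0.1126, 0.0515]
eef_rot: [-180.0, -0.0, -13.5]
contact_force: [-2.4, 0.9, 2.0]
gripper_width: 0.0007
gripper_force: 1.3
```

```bash
cat > chk2.py <<'E'
from h import *
s=get_state();a=np.radians(-13.1);R=np.array([[np.cos(a),-np.sin(a)],[np.sin(a),np.cos(a)]])
print('tcp reader',(R.T@(s['tcp_pos'][:2]-[.541,-.0116])).round(4),'F reader',(R.T@s['contact_force'][:2]).round(1))
E
python3 chk2.py
```

```text
tcp reader [-0.0096 -0.1059] F reader [-2.6  0.3]
```

Call:
apply_moves(targets=[[0,0.002,0,0,0,0,0],[0,0.003,0,0,0,0,0],[0,0.004,0,0,0,0,0],[0,0.004,0,0,0,0,0],[0,0.004,0,0,0,0,0],[0,0.004,0,0,0,0,0],[0,0.004,0,0,0,0,0],[0,0.004,0,0,0,0,0],[0,0.004,0,0,0,0,0],[0,0.004,0,0,0,0,0],[0,0.003,0,0,0,0,0],[0,0.003,0,0,0,0,0],[0,0.002,0,0,0,0,0],[0,0.001,0,0,0,0,0],[0,0.001,0,0,0,0,0],[0,0.001,0,0,0,0,0],[0,0.001,0,0,0,0,0],[0,0,0,0,0,0,0]])

```text
time_s: 13.68
tcp_pos: [0.5549, -0.1241, 0.0515]
eef_rot: [180.0, -0.0, -13.5]
contact_force: [-2.3, 0.7, 0.0]
gripper_width: 0.0003
gripper_force: 0.9
```

```bash
python3 chk2.py
```

```text
tcp reader [ 0.0391 -0.1064] F reader [-2.4  0.2]
```

Next I creep forward to the stop.

Call:
apply_moves(targets=[[0,0.001,0,0,0,0,0],[0,0.001,0,0,0,0,0],[0,0.001,0,0,0,0,0],[0,0.001,0,0,0,0,0],[0,0,0,0,0,0,0]])

```text
time_s: 14.1
tcp_pos: [0.5555, -0.1247, 0.0511]
eef_rot: [179.9, 0.3, -13.6]
contact_force: [-12.1, 6.9, 7.5]
gripper_width: 0.0005
gripper_force: 6.4
```

The force rose to about 14 N, so the tray is at its stop. I'll retreat.

Call:
apply_moves(targets=[[0,0,0,0,0,0,0],[0,0,0,0,0,0,0],[0,-0.004,0,0,0,0,0],[0,-0.01,0,0,0,0,0],[0,-0.02,0,0,0,0,0],[0,-0.03,0,0,0,0,0],[0,-0.03,0,0,0,0,0],[0,0,0,-0.03,0,0,0],[0,0,0,-0.04,0,0,0],[0,0,0,-0.04,0,0,0],[0,0,0,-0.04,0,0,0],[0,0,0,0,0,0,0],[0,0,0,0,0,0,0]])

```text
time_s: 15.18
tcp_pos: [0.469, -0.1029, 0.2047]
eef_rot: [-179.8, -0.4, -13.5]
contact_force: [0.5, -0.4, -0.9]
gripper_width: 0.0006
gripper_force: 0.0
```

Run:
```python
from h import *
a=snap('scene','s4')
cv2.imwrite('pics/c4.png',cv2.resize(a['frame'][200:350,240:440,::-1],(800,600),interpolation=cv2.INTER_CUBIC))
```

```text
(no output)
```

View pics/c4.png

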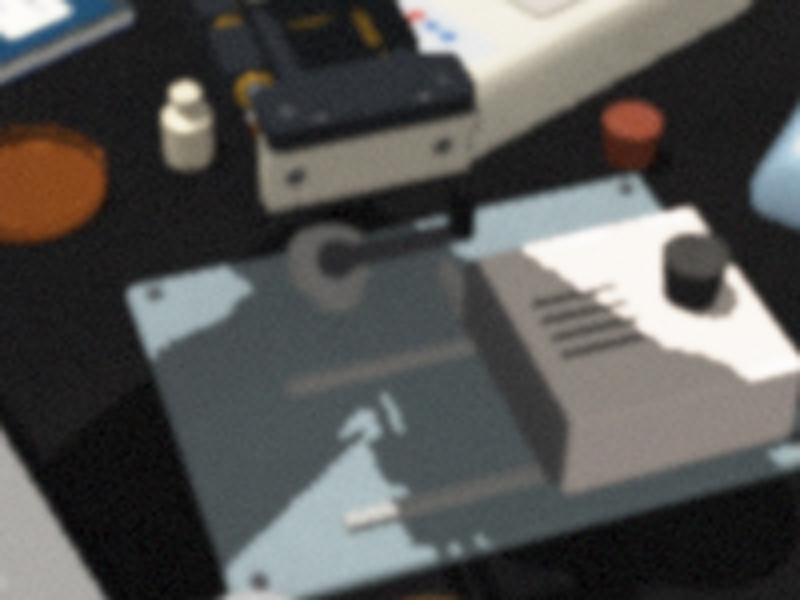

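The end plate closes the mouth at (520,380), the lever points to reader +x, and the weight and stopper haven't moved. The tool is clear, so I'm handing in the job.

```bash
python3 -c "
from h import *
print(close_job())"
```

```text
the job is handed in; nothing more can be done
None
```

The job is handed in with the cam at its low point (about 3.14 rad, measured before the tray push) and the tray pushed to its stop; the arm was clear and the stopper and weight looked unmoved, but the closed plate hid the dish and no verdict came back.

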